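# Lay the upright water filter in its clips

## Task

Take the water filter that stands on the drainboard and, without dropping or toppling it, lay it on its side in the two spring clips of its bracket, blue inlet end towards the stop tab, and press it fully home in both clips. Then slide it along until the blue end rests against the tab, and leave it there; do not disturb the brass parts and the tape roll around it.

Things in the scene. Friction and masses are not known exactly. Their poses are not given: they have to be found in the camera images.
- filter: inline water filter: white plastic cylinder, 50 mm diameter, 200 mm long, about 0.3 kg (varies), free to be gripped anywhere. At the start it stands upright on its white outlet end. One end cap (27 mm long, ribbed) is bright blue: the inlet, on top at the start. Origin: centre of the white outlet face; its z axis runs along the filter to the blue inlet face at z = 200 mm
- filter_mid (a point): middle of the filter, on its axis, 100 mm from either end; axes as the filter's
- filter_inlet (a point): centre of the blue inlet face of the filter
- board: plywood backing board, 120 x 300 x 15 mm, fixed on the drainboard; on it a 3 mm steel bracket plate with two blue spring clips, 124 mm apart, and a folded-up steel stop tab at its +y end. Origin: centre of the board's underside, on the table; z up, y along the filter's place towards the stop tab
- clip_tab (a point): centre of the clip nearer the tab, on the axis of a seated filter (50 mm above the table). Each clip is 16 mm wide (20 at the foot); its two springy jaws stand left and right (x) of the filter and reach 21 mm above that axis. Their lips are 45 mm apart at the narrowest, 11 mm above the axis
- clip_far (a point): the same for the other clip. Between the clips' feet 104 mm is free for fingers. A filter laid on the lips rests about 23 mm too high; it takes roughly 7 to 12 N per clip, straight down, to snap past them on to the saddle
- tab (a point): middle of the stop tab's face towards the clips, at the height of a seated filter's axis. The tab is an upright steel plate with a hole, 58 mm wide, 4 mm thick, its top 65 mm above the table
- seat (a point): the point on the bracket where the middle of the filter lies when it is home in both clips and touches the stop tab: 50 mm above the table, midway between the clips; axes as the board's (y towards the tab)
- ball_valve: brass ball valve with red lever, 38 x 119 x 56 mm, bystander; origin at the centre of its underside
- brass_nipple: brass hex nipple, 26 x 48 x 30 mm, bystander; origin at the centre of its underside
- brass_elbow: brass pipe elbow, 44 x 44 x 28 mm, bystander; origin at the centre of its underside
- ptfe_tape: white roll of thread tape with blue rims, 54 mm diameter, 14 mm high, bystander; origin at the centre of its underside

How it is judged:
By the outcome, as a careful person would: the job done as asked, in the order asked, and still so for the second after the job is handed in, with the robot touching nothing.
It also fails if it takes over 48 s, if anything falls off the work surface, if the arm or the gripper's body presses on something with over 40 N, if the wrist force passes 120 N, or if a joint passes its speed limit or range.

## Robot

A 6-joint arm with a two-finger parallel gripper is mounted at the origin on a cart in front of the work surface, level with it; the furniture and walls round the work are solid. World frame = base frame: x ahead of the robot, y to its left, z up, the work surface at z = 0. Lengths are in m, angles in degrees, forces in N, time in s.
With the tool pointing down it reaches from about 0.25 to 0.85 m from the base axis. Payload 12.5 kg.
Tool frame: the origin (TCP) lies at the very end of the fingers, on their centre line; the grasp point (between the pads) lies 19 mm behind it (bot.grip_depth is the distance from the TCP to the grasp point, in m); z points along the fingers, y is the line along which they close (so a half turn about z gives the same grasp; the last joint's range is limited). The gripper opens to 93 mm and grips with 3 to 60 N. Pads are 15 mm wide; open, the fingers measure 128 mm over their backs; the gripper's body (75 mm by 188 mm) begins 65 mm behind the grasp point.
Start: joints at [70.439, 20.094, 94.641, -0, 65.266, -4.847], TCP at [0.14, 0.532, 0.219] pointing down, gripper open.
Joint ranges: [-157.81, 157.81], [-45, 120.19], [0.68, 151.7], [-89.99, 269.99], [4.06, 180], [-164.3, 164.3]. Speed limits (degrees/s): [127.2, 127.2, 159.86, 180, 180, 180].

## Interface

Orientations are given as a 3x3 rotation matrix whose columns are the frame's x, y, z axes.
In Python, from bench import bot, cams, job_done gives the robot as it stands.
- The arm moves only by the shell command python3 -m creep 'ROWS' [FORCE]. ROWS is JSON, a list of rows, each an object with "grip": the closure, from 0 (fully open) to 1 (shut); "dp": the shift along the tool's x, y, z as a fraction of full scale, a list of three; "twist": the turn, a rotation vector about the tool's x, y, z as a fraction of full scale, a list of three. In form: [{"grip": grip, "dp": [tx, ty, tz], "twist": [rx, ry, rz]}, ...]. A call has 1 to 5 rows; each row shifts and turns the commanded pose from where the row before left it, along the tool's axes as they then stand; what a row does not reach is not made up. Full scale, the value 1, is 0.025 m for a shift and 120 degrees for a turn. A row lasts 1/10 s, in which the tool goes at most 50 mm and 8.59 degrees, less where a joint would pass 70% of its speed; a pose out of reach is approached as far as the arm can. A call with a number of a shift or a turn outside -1 to 1 is refused whole. A call with a gripper value outside its range is refused whole. The fingers move at their own pace and stop on an object; FORCE is the grip in N (left out, the last holds). Time passes only in rows, so rows that do not move let the fingers close. It gives the time, the measured TCP pose, the force, the opening and the grip force at its end, in the units of the state.
- bot.sense(): the state, without advancing time (a new reading comes with each control period).
- cams.grab_frame(name): name is "scene" or "top" or "wrist"; returns a dict with "img" (480x640x3 uint8, blue, green, red), "depth" (480x640 float32, m along the optical axis (not along the pixel's ray), 0 where there is no reading), "fx", "fy", "cx", "cy" (pixels), "dist_coeffs" ([k1, k2, p1, p2, k3] as OpenCV has them; the pictures are not rectified), "xyz" and "rotation" of the camera in the world; the wrist camera has in their place "hand_eye" (4x4, takes a point from camera to tool coordinates, whose origin is the TCP and whose axes are the flange's). Camera axes: x right, y down, z forward; pixel columns grow to the right and rows downward; lengths in m; the calibration is good to about 2 mm. A picture is of the moment at which its call begins: read the wrist's pose just before it.
- job_done(): hands the job in; it is judged then, once.
The state is a dict: "time_s": time; "joint_pos": joint angles; "dq": joint speeds; "tau": joint torques, N m; "tcp_pos": TCP position; "tcp_rot": TCP orientation; "force": force on the tool from outside, world axes, zero at the start; "wrist_torque": the same for the moment, N m; "opening": finger opening in m; "grip_force": force on a finger pad.
Only numpy, scipy, OpenCV 4.12 (cv2) and the standard library are available. Lean on these libraries where they do the work, as an engineer would, in place of code of your own. Each camera call takes 0.05 s, during which the arm holds its last target. There are 200 camera calls.

## Working session

There is one attempt and no reset: what is moved stays moved. The work goes in short steps, Python scripts to look and compute and a shell command to move; the robot and the scene stay as the last step left them, time stands still between calls to the robot, and variables do not carry over. Pictures are saved under pics/ and viewed, at most 10 in all, crops included, and the job is handed in when it is done.

```bash
mkdir -p pics; ls; python3 - <<'E'
from bench import bot,cams
import cv2,numpy as np,pickle
print(bot.sense())
fr={}
for n in ("scene","top"):
    f=cams.grab_frame(n);fr[n]=f;cv2.imwrite(f"pics/{n}0.png",f["img"])
    print(n,{k:np.round(v,4).tolist() if not np.isscalar(v) else v for k,v in f.items() if k not in("img","depth")})
pickle.dump(fr,open("fr0.pkl","wb"))
E
```

```text
pics
{'time_s': 0.0, 'joint_pos': array([ 7.04413223e+01,  2.01239585e+01,  9.46773805e+01,  1.42671321e-03,
        6.52655400e+01, -4.84751408e+00]), 'dq': array([-0.02317433, -0.08463317, -0.00018022, -0.03204052, -0.00069854,
       -0.02096217]), 'tau': array([ 2.01470852e-03, -4.97321570e+01, -2.85254288e+01,  6.99598202e-02,
        2.58140772e-02, -8.80431890e-05]), 'tcp_pos': array([0.13952542, 0.5316482 , 0.2181022 ]), 'tcp_rot': array([[-9.67215618e-01,  2.53956255e-01, -4.12076854e-04],
       [ 2.53956560e-01,  9.67215008e-01, -1.09233520e-03],
       [ 1.21161561e-04, -1.16117329e-03, -9.99999318e-01]]), 'force': array([ 1.07381963, -0.93514049, -0.21231704]), 'wrist_torque': array([-0.02488207, -0.00921396,  0.00435797]), 'grip_force': 0.0, 'opening': 0.09277050660674543}
scene {'fx': 526.2488953295799, 'fy': 526.2488953295799, 'cx': 317.60944795526865, 'cy': 232.40181979866168, 'dist_coeffs': [-0.032, 0.0, 0.0, 0.0, 0.0], 'xyz': [-0.0925, -0.3016, 0.7479], 'rotation': [[0.4481, -0.5757, 0.6839], [-0.894, -0.2865, 0.3446], [-0.0024, -0.7658, -0.6431]]}
top {'fx': 458.17943863708393, 'fy': 458.17943863708393, 'cx': 312.88159187945917, 'cy': 239.69936645129397, 'dist_coeffs': [0.0265, 0.0, 0.0, 0.0, 0.0], 'xyz': [0.4199, 0.0264, 1.0814], 'rotation': [[-0.0012, -0.9929, 0.1188], [-0.9997, 0.004, 0.0235], [-0.0238, -0.1188, -0.9926]]}
```

View pics/scene0.png

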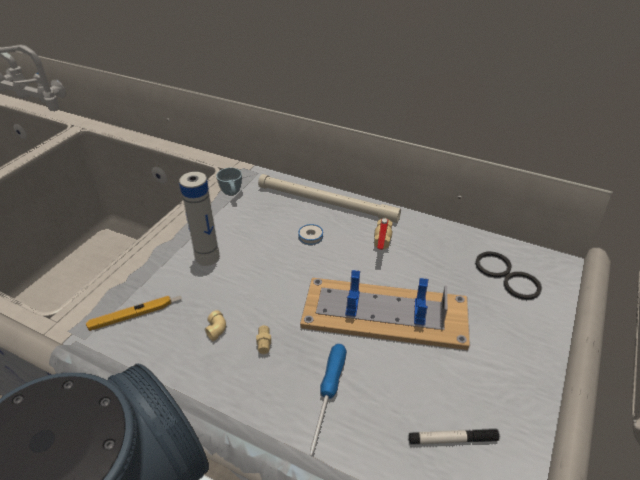

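View pics/top0.png

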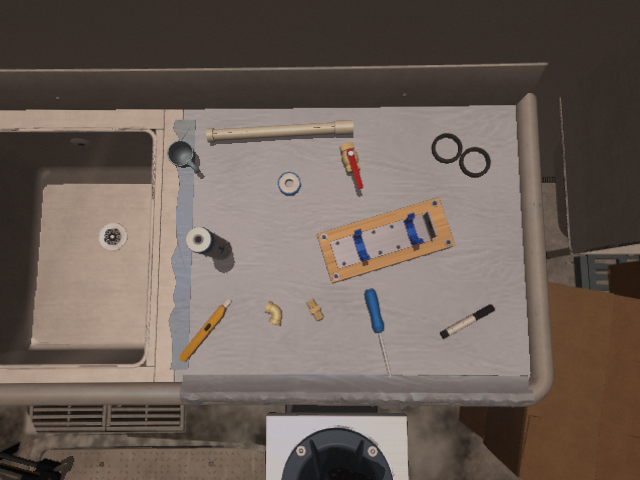

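The scene view has the filter upright at about (200,220), blue cap at (194,185). In the top view it is at (200,240), with the board at (385,240), clips at (362,247) and (411,230), and the tab at (430,225). Next I measure the board and filter from both views.

```bash
cat > h.py <<'E'
import numpy as np,cv2
def ray(f,px):
    K=np.array([[f["fx"],0,f["cx"]],[0,f["fy"],f["cy"]],[0,0,1]])
    u=cv2.undistortPoints(np.array(px,float).reshape(-1,1,2),K,np.array(f["dist_coeffs"],float)).reshape(-1,2)
    d=np.c_[u,np.ones(len(u))]@np.array(f["rotation"]).T
    return np.array(f["xyz"]),d
def plane(f,px,z):
    o,d=ray(f,px); return o+d*((z-o[2])/d[:,2])[:,None]
def tri(fa,pa,fb,pb):
    o1,d1=ray(fa,pa);o2,d2=ray(fb,pb);out=[]
    for a,b in zip(d1,d2):
        s=np.linalg.lstsq(np.c_[a,-b],o2-o1,rcond=None)[0]
        p,q=o1+s[0]*a,o2+s[1]*b; out.append(np.r_[(p+q)/2,np.linalg.norm(p-q)])
    return np.array(out)
def mask(img,lo,hi):
    return cv2.inRange(cv2.cvtColor(img,cv2.COLOR_BGR2HSV),lo,hi)
def blobs(m,amin=15):
    n,l,s,c=cv2.connectedComponentsWithStats(m)
    return [(c[i].round(1).tolist(),s[i].tolist()) for i in range(1,n) if s[i][4]>=amin]
E
python3 - <<'E'
from h import *;import pickle
fr=pickle.load(open("fr0.pkl","rb"))
for n in fr:
    f=fr[n];print(n)
    print("blue",blobs(mask(f["img"],(105,130,60),(125,255,255))))
    m=mask(f["img"],(8,80,90),(22,200,255)); m=cv2.morphologyEx(m,cv2.MORPH_CLOSE,np.ones((15,15)))
    cs=[c for c in cv2.findContours(m,0,2)[0] if cv2.contourArea(c)>2500]
    for c in cs:
        h=cv2.convexHull(c)
        q=cv2.approxPolyDP(h,8,True).reshape(-1,2); print("wood",q.tolist()); print(plane(f,q,.015).round(4).tolist())
        if n=="top": print(cv2.minAreaRect(c))
t,s=fr["top"]["img"],fr["scene"]["img"]
a=cv2.resize(t[205:285,175:255],(400,400),interpolation=cv2.INTER_CUBIC)
b=cv2.resize(s[165:275,165:245][:80],(400,400),interpolation=cv2.INTER_CUBIC)
c=cv2.resize(t[190:290,310:460],(400,267),interpolation=cv2.INTER_CUBIC)
d=cv2.resize(s[260:360,290:480],(400,267)[:1]+(211,),interpolation=cv2.INTER_CUBIC)
d=cv2.copyMakeBorder(d,0,56,0,0,0)
cv2.imwrite("pics/crop1.png",cv2.resize(np.vstack([np.hstack([a,b]),np.hstack([c,d])]),(719,600)))
E
```

```text
scene
blue [([194.3, 190.9], [181, 183, 27, 15, 236]), ([208.4, 230.6], [206, 226, 5, 8, 16]), ([353.2, 294.6], [346, 271, 14, 45, 372]), ([420.5, 302.9], [415, 279, 13, 46, 401])]
wood [[311, 280], [465, 296], [468, 346], [301, 324]]
[[0.5517, 0.0378, 0.015], [0.6438, -0.2432, 0.015], [0.5299, -0.2781, 0.015], [0.445, 0.0032, 0.015]]
top
blue [([410.5, 216.5], [408, 214, 6, 6, 30]), ([412.4, 233.0], [404, 221, 19, 23, 180]), ([357.6, 232.9], [355, 230, 6, 7, 34]), ([361.0, 248.6], [354, 237, 16, 23, 171]), ([373.9, 310.1], [365, 289, 18, 44, 427])]
wood [[548, 282], [639, 298], [639, 479], [519, 479]]
[[0.4484, -0.4834, 0.015], [0.4129, -0.6796, 0.015], [0.0307, -0.6435, 0.015], [0.0252, -0.3931, 0.015]]
((579.0, 380.5), (197.0, 120.0), 90.0)
wood [[438, 198], [452, 246], [331, 281], [317, 234]]
[[0.645, -0.2426, 0.015], [0.5315, -0.271, 0.015], [0.451, 0.0098, 0.015], [0.561, 0.0419, 0.015]]
((385.5536804199219, 239.53916931152344), (51.56328201293945, 128.8949432373047), 73.0091781616211)
```

View pics/crop1.png

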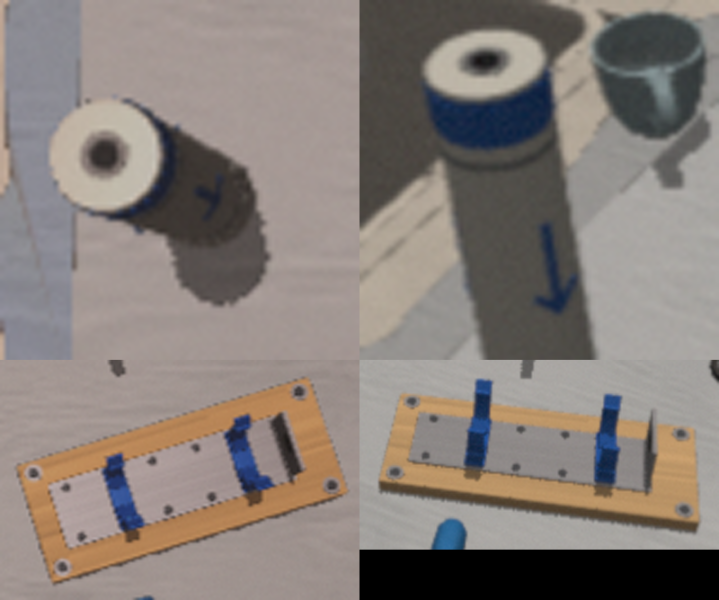

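The crops show the white top disc with a dark hole: top view about (198.4,239.5), scene about (193,178.4). The four board screws are visible in both views, so I triangulate the hole and the screws.

```bash
python3 - <<'E'
from h import *;import pickle
fr=pickle.load(open("fr0.pkl","rb"));t,s=fr["top"],fr["scene"]
def dark(f,c,r=8):
    g=cv2.cvtColor(f["img"],cv2.COLOR_BGR2GRAY);x,y=map(int,map(round,c));w=g[y-r:y+r+1,x-r:x+r+1].astype(float)
    w=np.clip(np.percentile(w,75)-25-w,0,None);Y,X=np.mgrid[y-r:y+r+1,x-r:x+r+1];return [(w*X).sum()/w.sum(),(w*Y).sum()/w.sum()]
tp=[dark(t,(198.4,239.5),6)]+[dark(t,c,3) for c in((323.8,236.7),(335.9,276.3),(434.7,202.9),(448.5,242.1))]
sp=[dark(s,(193,178.4),5)]+[dark(s,c,3) for c in((317.5,281.7),(308.5,319.2),(459.7,298.6),(461.3,339.3))]
print(np.round(tp,1).tolist(),np.round(sp,1).tolist())
P=tri(t,tp,s,sp);print(P.round(4))
pt=plane(t,tp[1:],.016);ps=plane(s,sp[1:],.016);print(pt.round(4),ps.round(4))
print("filter top@.2",plane(t,tp[:1],.2),plane(s,sp[:1],.2))
for Q in(pt,ps,P[1:,:3]):
    c=Q.mean(0);a=(Q[2]+Q[3]-Q[0]-Q[1])/2;print("centre",c[:2].round(4),"ydir deg",np.degrees(np.arctan2(a[1],a[0])),np.linalg.norm(a))
E
```

```text
[[197.8, 239.0], [323.6, 236.8], [335.6, 275.8], [434.3, 202.8], [448.1, 241.9]] [[192.5, 178.2], [317.2, 281.3], [308.3, 318.7], [459.4, 298.4], [461.3, 338.4]]
[[ 0.5281  0.2715  0.1983  0.0009]
 [ 0.5546  0.0262  0.014   0.0009]
 [ 0.4632 -0.0015  0.0129  0.0009]
 [ 0.6342 -0.2346  0.0132  0.0011]
 [ 0.5414 -0.2629  0.0143  0.0008]]
[[ 0.5541  0.0265  0.016 ]
 [ 0.4629 -0.001   0.016 ]
 [ 0.6334 -0.2334  0.016 ]
 [ 0.5411 -0.2621  0.016 ]] [[ 0.5531  0.0249  0.016 ]
 [ 0.4612 -0.0032  0.016 ]
 [ 0.6318 -0.2353  0.016 ]
 [ 0.5402 -0.2633  0.016 ]]
filter top@.2 [[0.52759442 0.27143898 0.2       ]] [[0.52635261 0.26937251 0.2       ]]
centre [ 0.5479 -0.1175] ydir deg -73.17741639810197 0.27208934301868376
centre [ 0.5466 -0.1192] ydir deg -73.13956637932127 0.2718781048099202
centre [ 0.5484 -0.1182] ydir deg -73.18165954028389 0.2727128057782166
```

```bash
python3 - <<'E'
from h import *;import pickle
fr=pickle.load(open("fr0.pkl","rb"));t,s=fr["top"],fr["scene"]
C=np.array([.5475,-.118]);u=np.array([np.cos(np.radians(-73.15)),np.sin(np.radians(-73.15))]);v=np.array([u[1],-u[0]])
p=plane(t,[(410.5,216.5),(357.6,232.9)],.070)[:,:2]-C;print("tips top",(p@u).round(4),(p@v).round(4))
p=plane(s,[(355,273),(422.5,281)],.070)[:,:2]-C;print("tips scene",(p@u).round(4),(p@v).round(4))
# tab: dark pixels around (430,225)
g=cv2.cvtColor(t["img"],cv2.COLOR_BGR2GRAY);m=((g<75)*255).astype(np.uint8);m[:, :419]=0;m[:,443:]=0;m[:205]=0;m[243:]=0
for b in blobs(m):print(b)
c=max(cv2.findContours(m,0,2)[0],key=cv2.contourArea);bx=cv2.boxPoints(cv2.minAreaRect(c))
for z in(.018,.065):
    q=plane(t,bx,z)[:,:2]-C;print(z,(q@u).round(4),(q@v).round(4))
# depth profile of tips as check
E
python3 -m creep '[{"grip":0,"dp":[-0.9,-0.5,-0.4],"twist":[0,0,0]},{"grip":0,"dp":[-0.96,-0.52,-0.4],"twist":[0,0,0]},{"grip":0,"dp":[-0.96,-0.52,-0.4],"twist":[0,0,0]},{"grip":0,"dp":[-0.96,-0.52,-0.4],"twist":[0,0,0]},{"grip":0,"dp":[-0.96,-0.52,-0.4],"twist":[0,0,0]}]' 20
python3 -m creep '[{"grip":0,"dp":[-0.96,-0.52,-0.4],"twist":[0,0,0]},{"grip":0,"dp":[-0.96,-0.52,-0.4],"twist":[0,0,0]},{"grip":0,"dp":[-0.96,-0.52,-0.4],"twist":[0,0,0]},{"grip":0,"dp":[-0.96,-0.52,0],"twist":[0,0,0]},{"grip":0,"dp":[-0.96,-0.52,0],"twist":[0,0,0]}]'
python3 -m creep '[{"grip":0,"dp":[-0.96,-0.52,0],"twist":[0,0,0]},{"grip":0,"dp":[-0.96,-0.52,0],"twist":[0,0,0]},{"grip":0,"dp":[-0.96,-0.52,0],"twist":[0,0,0]},{"grip":0,"dp":[-0.96,-0.52,0],"twist":[0,0,0]},{"grip":0,"dp":[-0.96,-0.52,0],"twist":[0,0,0]}]'
python3 -m creep '[{"grip":0,"dp":[0,0,0],"twist":[0,0,-0.0695]},{"grip":0,"dp":[0,0,0],"twist":[0,0,-0.0695]},{"grip":0,"dp":[0,0,0],"twist":[0,0,-0.0695]},{"grip":0,"dp":[0,0,0],"twist":[0,0,-0.0695]},{"grip":0,"dp":[0,0,0],"twist":[0,0,-0.0695]}]'
python3 -c "
from bench import bot;s=bot.sense();print(s['joint_pos'].round(1))"
```

```text
tips top [ 0.0596 -0.0636] [-0.0285 -0.0279]
tips scene [-0.0612  0.0615] [-0.0268 -0.0266]
([428.9, 225.5], [423, 213, 13, 28, 133])
([420.6, 240.7], [419, 239, 5, 4, 16])
0.018 [0.0998 0.1116 0.1111 0.0994] [-0.0311 -0.0314  0.032   0.0323]
0.065 [0.0876 0.0989 0.0985 0.0873] [-0.0261 -0.0264  0.0342  0.0345]
time_s: 0.6
tcp_pos: [0.2385, 0.4385, 0.2688]
tcp_rot: [[-0.967, 0.254, -0.0], [0.254, 0.967, -0.0], [0.0, -0.001, -1.0]]
force: [-0.3, -0.1, 0.3]
opening: 0.093
grip_force: 0.0
time_s: 1.1
tcp_pos: [0.3381, 0.3453, 0.2987]
tcp_rot: [[-0.967, 0.254, 0.0], [0.254, 0.967, 0.0], [-0.0, 0.0, -1.0]]
force: [-0.1, 1.3, 0.2]
opening: 0.0927
grip_force: 0.0
time_s: 1.6
tcp_pos: [0.4376, 0.2519, 0.2984]
tcp_rot: [[-0.967, 0.254, -0.0], [0.254, 0.967, -0.0], [0.0, -0.0, -1.0]]
force: [-0.1, -0.5, 0.2]
opening: 0.0928
grip_force: 0.0
time_s: 2.1
tcp_pos: [0.4369, 0.2527, 0.2983]
tcp_rot: [[-0.888, -0.459, -0.001], [-0.459, 0.888, -0.0], [0.001, 0.0, -1.0]]
force: [0.3, -0.2, 0.1]
opening: 0.093
grip_force: 0.0
[ 24.8  11.1  95.1  -0.   73.9 -92.6]
```

```bash
python3 -m creep '[{"grip":0,"dp":[0,0,0],"twist":[0,-0.07,0]},{"grip":0,"dp":[0,0,0],"twist":[0,-0.07,0]},{"grip":0,"dp":[0,0,0],"twist":[0,-0.07,0]},{"grip":0,"dp":[0,0,0],"twist":[0,-0.07,0]},{"grip":0,"dp":[0,0,0],"twist":[0,-0.07,0]}]'
python3 -m creep '[{"grip":0,"dp":[0,0,0],"twist":[0,-0.07,0]},{"grip":0,"dp":[0,0,0],"twist":[0,-0.07,0]},{"grip":0,"dp":[0,0,0],"twist":[0,-0.07,0]},{"grip":0,"dp":[0,0,0],"twist":[0,-0.07,0]},{"grip":0,"dp":[0,0,0],"twist":[0,-0.07,0]}]'
python3 -m creep '[{"grip":0,"dp":[0,0,0],"twist":[0,-0.05,0]},{"grip":0,"dp":[0,0,0],"twist":[0,0,0]}]'
python3 -c "
from bench import bot;s=bot.sense();print(s['joint_pos'].round(1))"
```

```text
time_s: 2.6
tcp_pos: [0.4367, 0.2524, 0.2993]
tcp_rot: [[-0.658, -0.453, 0.601], [-0.335, 0.891, 0.305], [-0.674, -0.001, -0.739]]
force: [1.1, 0.7, -0.3]
opening: 0.0933
grip_force: 0.0
time_s: 3.1
tcp_pos: [0.4208, 0.2642, 0.3533]
tcp_rot: [[-0.443, -0.477, 0.759], [-0.218, 0.879, 0.425], [-0.87, 0.022, -0.493]]
force: [-0.5, -0.2, 0.6]
opening: 0.0933
grip_force: 0.0
time_s: 3.3
tcp_pos: [0.4116, 0.2608, 0.3844]
tcp_rot: [[-0.391, -0.474, 0.789], [-0.185, 0.88, 0.437], [-0.902, 0.025, -0.432]]
force: [0.3, -0.1, -0.6]
opening: 0.0925
grip_force: 0.0
[  24.6  -17.7  132.2   73.9    4.1 -164.2]
```

The wrist ran to joint 5's limit when I tilted outward. I'll go back to tool-down and approach the filter sideways instead, from the sink side, with the tool pointing along the board's y direction. After that, one plain tilt will lay the filter the right way round.

```bash
cat >> h.py <<'E'
from scipy.spatial.transform import Rotation as Ro
def goal(yawz=-73.15,tilt=90):  # tool y fixed at yaw+90; tilt 90 = horizontal along yaw, 0 = down
    a=np.radians(yawz);h=np.array([np.cos(a),np.sin(a),0]);d=np.array([0,0,-1.]);t=np.radians(tilt)
    z=h*np.sin(t)+d*np.cos(t);y=np.array([-h[1],h[0],0]);return np.c_[np.cross(y,z),y,z]
def need(p=None,R=None):
    from bench import bot
    s=bot.sense();R0=np.array(s["tcp_rot"]);p0=np.array(s["tcp_pos"])
    print("joints",s["joint_pos"].round(1),"tcp",p0.round(4),"f",np.round(s["force"],1),"t",s["time_s"],"op",round(s["opening"],4))
    if R is not None: print("twist units total",(Ro.from_matrix(R0.T@R).as_rotvec(degrees=True)/120).round(4))
    if p is not None: print("dp units total (cur axes)",(R0.T@(np.array(p)-p0)/.025).round(3), "(goal axes)",None if R is None else (R.T@(np.array(p)-p0)/.025).round(3))
E
python3 -m creep '[{"grip":0,"dp":[0,0,0],"twist":[0,0.07,0]},{"grip":0,"dp":[0,0,0],"twist":[0,0.07,0]},{"grip":0,"dp":[0,0,0],"twist":[0,0.07,0]},{"grip":0,"dp":[0,0,0],"twist":[0,0.07,0]}]' | tail -4
python3 -c "
from h import *
need([.40,.45,.35],goal(tilt=0))"
```

```text
tcp_rot: [[-0.54, -0.547, 0.639], [-0.298, 0.835, 0.462], [-0.787, 0.059, -0.614]]
force: [-0.1, 0.8, -0.7]
opening: 0.093
grip_force: 0.0
joints [  25.   -15.8  123.    22.7   22.7 -113.6] tcp [0.4058 0.286  0.3882] f [-0.1  0.8 -0.7] t 3.7 op 0.093
twist units total [0.4149 0.2729 0.8046]
dp units total (cur axes) [-0.628  5.515  3.825] (goal axes) [6.346 1.679 1.53 ]
```

```bash
python3 -m creep '[{"grip":0,"dp":[0,0,0],"twist":[0,0.07,0]},{"grip":0,"dp":[0,0,0],"twist":[0,0.07,0]},{"grip":0,"dp":[0,0,0],"twist":[0,0.07,0]},{"grip":0,"dp":[0,0,0],"twist":[0,0.07,0]},{"grip":0,"dp":[0,0,0],"twist":[0,0.07,0]}]' | grep rot
python3 -c "
from h import *
need([.40,.45,.35],goal(tilt=0))"
```

```text
tcp_rot: [[-0.829, -0.548, 0.114], [-0.532, 0.835, 0.144], [-0.174, 0.059, -0.983]]
joints [ 27.3   1.7  93.9   4.5  74.8 -96.5] tcp [0.4067 0.2862 0.3901] f [ 0.2 -0.  -0.6] t 4.2 op 0.0927
twist units total [0.0971 0.0319 0.8816]
dp units total (cur axes) [-2.984  5.519  2.493] (goal axes) [6.348 1.644 1.606]
```

```bash
python3 -m creep '[{"grip":0,"dp":[0,0,0],"twist":[0.0075,0.0025,0.068]},{"grip":0,"dp":[0,0,0],"twist":[0.0075,0.0025,0.068]},{"grip":0,"dp":[0,0,0],"twist":[0.0075,0.0025,0.068]},{"grip":0,"dp":[0,0,0],"twist":[0.0075,0.0025,0.068]},{"grip":0,"dp":[0,0,0],"twist":[0.0075,0.0025,0.068]}]' >/dev/null
python3 -m creep '[{"grip":0,"dp":[0,0,0],"twist":[0.0075,0.0025,0.068]},{"grip":0,"dp":[0,0,0],"twist":[0.0075,0.0025,0.068]},{"grip":0,"dp":[0,0,0],"twist":[0.0075,0.0025,0.068]},{"grip":0,"dp":[0,0,0],"twist":[0.0075,0.0025,0.068]},{"grip":0,"dp":[0,0,0],"twist":[0.0075,0.0025,0.068]}]' >/dev/null
python3 -m creep '[{"grip":0,"dp":[0,0,0],"twist":[0.0075,0.0025,0.068]},{"grip":0,"dp":[0,0,0],"twist":[0.0075,0.0025,0.068]},{"grip":0,"dp":[0,0,0],"twist":[0.0075,0.0025,0.066]}]' | grep rot
python3 -c "
from h import *
need([.45,.42,.32],goal(tilt=0))"
```

```text
tcp_rot: [[-0.284, 0.959, 0.001], [0.959, 0.284, 0.003], [0.002, 0.002, -1.0]]
joints [29.7  7.2 87.3  0.1 85.3 13.2] tcp [0.4066 0.2864 0.3892] f [-0.3  0.2  0. ] t 5.5 op 0.0929
twist units total [ 0.0009 -0.0012 -0.0031]
dp units total (cur axes) [4.626 3.175 2.785] (goal axes) [4.612 3.21  2.768]
```

```bash
python3 -m creep '[{"grip":0,"dp":[0.93,0.64,0.56],"twist":[0,0,-0.003]},{"grip":0,"dp":[0.93,0.64,0.56],"twist":[0,0,0]},{"grip":0,"dp":[0.93,0.64,0.56],"twist":[0,0,0]},{"grip":0,"dp":[0.93,0.64,0.56],"twist":[0,0,0]},{"grip":0,"dp":[0.93,0.64,0.56],"twist":[0,0,0]}]' | grep pos
python3 -m creep '[{"grip":0,"dp":[0,0,0],"twist":[0,-0.07,0]},{"grip":0,"dp":[0,0,0],"twist":[0,-0.07,0]},{"grip":0,"dp":[0,0,0],"twist":[0,-0.07,0]},{"grip":0,"dp":[0,0,0],"twist":[0,-0.07,0]},{"grip":0,"dp":[0,0,0],"twist":[0,-0.07,0]}]' | grep -A1 pos
python3 -c "
from h import *
need([.45,.42,.32],goal())"
```

```text
tcp_pos: [0.4494, 0.4225, 0.3193]
tcp_pos: [0.4491, 0.4222, 0.321]
tcp_rot: [[-0.215, 0.955, 0.202], [0.709, 0.295, -0.641], [-0.672, 0.005, -0.741]]
joints [ 53.1  37.   63.7 -34.3 104.2  34.9] tcp [0.4491 0.4222 0.321 ] f [-0.7  0.2  0.8] t 6.5 op 0.0927
twist units total [ 0.0037 -0.3983 -0.0013]
dp units total (cur axes) [-0.046  0.007  0.093] (goal axes) [0.038 0.007 0.096]
```

Tracking well. I'll finish the tilt.

```bash
python3 -m creep '[{"grip":0,"dp":[0,0,0],"twist":[0,-0.07,0]},{"grip":0,"dp":[0,0,0],"twist":[0,-0.07,0]},{"grip":0,"dp":[0,0,0],"twist":[0,-0.07,0]},{"grip":0,"dp":[0,0,0],"twist":[0,-0.07,0]},{"grip":0,"dp":[0,0,0],"twist":[0,-0.068,0]}]' | grep -A1 pos
python3 -m creep '[{"grip":0,"dp":[0,0,0],"twist":[0,-0.05,0]}]' | grep -A1 pos
python3 -c "
from h import *
need([.504,.347,.3],goal())"
```

```text
tcp_pos: [0.4487, 0.4227, 0.3202]
tcp_rot: [[-0.027, 0.955, 0.295], [0.101, 0.296, -0.95], [-0.994, 0.004, -0.105]]
tcp_pos: [0.4487, 0.4226, 0.3193]
tcp_rot: [[0.002, 0.955, 0.296], [0.0, 0.296, -0.955], [-1.0, 0.002, 0.001]]
joints [ 58.5  54.7  60.2 -69.8 126.8  31.8] tcp [0.4487 0.4226 0.3193] f [ 0.7 -0.4 -0.5] t 7.1 op 0.0932
twist units total [ 0.0031  0.0003 -0.0011]
dp units total (cur axes) [0.776 1.218 3.542] (goal axes) [0.771 1.243 3.535]
```

```bash
python3 -m creep '[{"grip":0,"dp":[0.9,0.2,0],"twist":[0.003,0,-0.001]},{"grip":0,"dp":[0.9,0.2,0],"twist":[0,0,0]},{"grip":0,"dp":[0.9,0.2,0],"twist":[0,0,0]},{"grip":0,"dp":[0.9,0.2,0],"twist":[0,0,0]},{"grip":0,"dp":[0.9,0.2,0],"twist":[0,0,0]}]' | grep -A3 pos
python3 - <<'E'
from h import *;from bench import cams
need([.5028,.3523,.1],goal())
f=cams.grab_frame("wrist");cv2.imwrite("pics/w1.png",f["img"]);print(np.round(f["hand_eye"],4).tolist(),f["fx"],f["cx"],f["cy"])
f2=cams.grab_frame("scene");cv2.imwrite("pics/s1.png",f2["img"])
cv2.imwrite("pics/ws1.png",np.hstack([cv2.resize(f["img"],(400,300)),cv2.resize(f2["img"],(400,300))]))
E
```

```text
tcp_pos: [0.4731, 0.4302, 0.2068]
tcp_rot: [[-0.001, 0.957, 0.29], [0.006, 0.29, -0.957], [-1.0, 0.001, -0.006]]
force: [0.1, 0.2, 0.3]
opening: 0.0931
joints [ 57.2  64.9  55.6 -66.3 123.7  38. ] tcp [0.4731 0.4302 0.2068] f [0.1 0.2 0.3] t 7.6 op 0.0931
twist units total [-0.0001 -0.0029 -0.0006]
dp units total (cur axes) [4.252 0.229 3.355] (goal axes) [4.272 0.234 3.328]
[[-0.0009, -0.9688, -0.248, 0.0686], [1.0, -0.0007, -0.0009, -0.0004], [0.0007, -0.248, 0.9688, -0.1671], [0.0, 0.0, 0.0, 1.0]] 381.47344568442907 318.5524925925305 240.3782562642417
```

View pics/ws1.png

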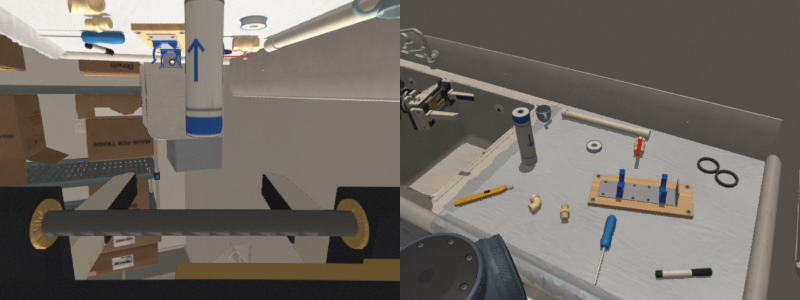

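The wrist view (inverted) shows the filter ahead with its axis near column 326 of 640. That puts it about 6 mm to tool +y, which matches the triangulation. The scene view shows the gripper at (430,95) in the composite, clear of everything. I'll descend and approach.

```bash
python3 -m creep '[{"grip":0,"dp":[0.85,0.05,0.3],"twist":[0,0,0]},{"grip":0,"dp":[0.85,0.05,0.6],"twist":[0,-0.003,0]},{"grip":0,"dp":[0.85,0.05,0.8],"twist":[0,0,0]},{"grip":0,"dp":[0.85,0.05,0.8],"twist":[0,0,0]},{"grip":0,"dp":[0.85,0.03,0.8],"twist":[0,0,0]}]' | grep -A3 pos
python3 - <<'E'
from h import *;from bench import cams
need([.533,.2528,.1],goal())
f=cams.grab_frame("wrist");cv2.imwrite("pics/w2.png",f["img"])
b=blobs(mask(f["img"],(100,120,60),(128,255,255)),150);print(b)
g=cv2.cvtColor(f["img"],cv2.COLOR_BGR2HSV)
E
```

```text
tcp_pos: [0.5025, 0.3532, 0.1023]
tcp_rot: [[0.002, 0.957, 0.29], [0.003, 0.29, -0.957], [-1.0, 0.003, -0.002]]
force: [0.8, 0.1, -0.8]
opening: 0.0929
joints [ 52.1  69.2  63.9 -64.1 114.9  49.1] tcp [0.5025 0.3532 0.1023] f [ 0.8  0.1 -0.8] t 8.2 op 0.0929
twist units total [-0.     -0.0011 -0.0015]
dp units total (cur axes) [0.084 0.005 4.197] (goal axes) [0.094 0.005 4.197]
[([167.6, 129.6], [141, 119, 42, 20, 494]), ([254.4, 143.5], [232, 133, 48, 37, 644]), ([302.5, 249.6], [287, 219, 32, 74, 638]), ([319.5, 380.3], [293, 377, 55, 9, 378])]
```

View pics/w2.png

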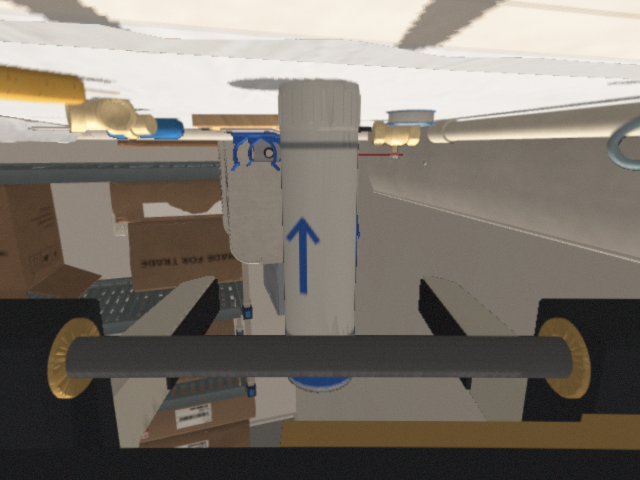

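The filter is centred at column 320 between the fingers, whose inner sides are at about 215 and 420. I'll advance and grip.

```bash
python3 -m creep '[{"grip":0,"dp":[0.05,0,0.9],"twist":[0,-0.001,-0.001]},{"grip":0,"dp":[0.04,0,0.9],"twist":[0,0,0]},{"grip":0,"dp":[0,0,0.9],"twist":[0,0,0]},{"grip":0,"dp":[0,0,0.9],"twist":[0,0,0]},{"grip":0,"dp":[0,0,0.6],"twist":[0,0,0]}]' | grep -A3 pos
python3 -m creep '[{"grip":1,"dp":[0,0,0],"twist":[0,0,0]},{"grip":1,"dp":[0,0,0],"twist":[0,0,0]},{"grip":1,"dp":[0,0,0],"twist":[0,0,0]},{"grip":1,"dp":[0,0,0],"twist":[0,0,0]},{"grip":1,"dp":[0,0,0],"twist":[0,0,0]}]' 40
python3 -c "
from h import *
need([.533,.2528,.1],goal())"
```

```text
tcp_pos: [0.5329, 0.2525, 0.101]
tcp_rot: [[0.001, 0.957, 0.289], [0.001, 0.289, -0.957], [-1.0, 0.001, -0.0]]
force: [0.5, 0.7, -0.1]
opening: 0.0926
time_s: 9.25
tcp_pos: [0.5322, 0.2538, 0.0999]
tcp_rot: [[0.0, 0.957, 0.289], [0.001, 0.289, -0.957], [-1.0, 0.001, -0.001]]
force: [0.9, 0.2, 0.1]
opening: 0.0574
grip_force: 0.0
joints [ 45.1  64.9  75.8 -67.3 107.4  54.3] tcp [0.5322 0.2538 0.0999] f [0.9 0.2 0.1] t 9.25 op 0.0574
twist units total [-0.0002 -0.0005 -0.0003]
dp units total (cur axes) [-0.002  0.02   0.046] (goal axes) [-0.002  0.02   0.046]
```

```bash
python3 -m creep '[{"grip":1,"dp":[0,0,0],"twist":[0,0,0]},{"grip":1,"dp":[0,0,0],"twist":[0,0,0]},{"grip":1,"dp":[0,0,0],"twist":[0,0,0]}]' 40
python3 -m creep '[{"grip":1,"dp":[-0.2,0,0],"twist":[0,0,0]},{"grip":1,"dp":[-0.5,0,0],"twist":[0,0,0]},{"grip":1,"dp":[-0.7,0,0],"twist":[0,0,0]},{"grip":1,"dp":[-0.8,0,0],"twist":[0,0,0]},{"grip":1,"dp":[-0.8,0,0],"twist":[0,0,0]}]' 
python3 -m creep '[{"grip":1,"dp":[-0.8,0,0],"twist":[0,0,0]},{"grip":1,"dp":[-0.8,0,0],"twist":[0,0,0]},{"grip":1,"dp":[-0.8,0,0],"twist":[0,0,0]},{"grip":1,"dp":[-0.5,0,0],"twist":[0,0,0]},{"grip":1,"dp":[0,0,0],"twist":[0,0,0]}]' 
python3 -c "
from h import *
need([.533,.2528,.25],goal())"
```

```text
time_s: 9.55
tcp_pos: [0.5324, 0.2533, 0.1]
tcp_rot: [[0.0, 0.957, 0.289], [0.001, 0.289, -0.957], [-1.0, 0.001, -0.001]]
force: [1.9, 0.9, -0.7]
opening: 0.0495
grip_force: 40.0
time_s: 10.05
tcp_pos: [0.5323, 0.2531, 0.1772]
tcp_rot: [[0.001, 0.957, 0.289], [0.002, 0.289, -0.957], [-1.0, 0.001, -0.002]]
force: [-1.0, -0.1, -2.6]
opening: 0.0493
grip_force: 40.0
time_s: 10.55
tcp_pos: [0.5324, 0.2531, 0.2498]
tcp_rot: [[0.003, 0.957, 0.289], [0.004, 0.289, -0.957], [-1.0, 0.004, -0.003]]
force: [-0.8, 0.0, -3.0]
opening: 0.0492
grip_force: 40.0
joints [ 45.   51.1  79.2 -70.7 111.1  44.2] tcp [0.5324 0.2531 0.2498] f [-0.8  0.  -3. ] t 10.55 op 0.0492
twist units total [-0.0006 -0.0013 -0.0018]
dp units total (cur axes) [-0.008  0.019  0.02 ] (goal axes) [-0.008  0.019  0.02 ]
```

```bash
python3 -m creep '[{"grip":1,"dp":[0,0,0],"twist":[0,0.05,0]},{"grip":1,"dp":[0,0,0],"twist":[0,0.07,0]},{"grip":1,"dp":[0,0,0],"twist":[0,0.07,0]},{"grip":1,"dp":[0,0,0],"twist":[0,0.07,0]},{"grip":1,"dp":[0,0,0],"twist":[0,0.07,0]}]' | grep -A3 pos
python3 -m creep '[{"grip":1,"dp":[0,0,0],"twist":[0,0.07,0]},{"grip":1,"dp":[0,0,0],"twist":[0,0.07,0]},{"grip":1,"dp":[0,0,0],"twist":[0,0.07,0]},{"grip":1,"dp":[0,0,0],"twist":[0,0.07,0]},{"grip":1,"dp":[0,0,0],"twist":[0,0.07,0]}]' | grep -A3 pos
python3 -m creep '[{"grip":1,"dp":[0,0,0],"twist":[0,0.068,0]},{"grip":1,"dp":[0,0,0],"twist":[0,0,0]}]'
python3 -c "
from h import *
need([.547,-.118,.25],goal(tilt=0))"
```

```text
tcp_pos: [0.5319, 0.2536, 0.2471]
tcp_rot: [[-0.186, 0.957, 0.222], [0.615, 0.289, -0.733], [-0.766, 0.001, -0.643]]
force: [-0.1, -0.5, -2.0]
opening: 0.0492
tcp_pos: [0.532, 0.2531, 0.2477]
tcp_rot: [[-0.286, 0.957, 0.041], [0.948, 0.289, -0.133], [-0.14, 0.001, -0.99]]
force: [-0.4, -0.5, -3.3]
opening: 0.049
time_s: 11.75
tcp_pos: [0.5327, 0.2507, 0.2474]
tcp_rot: [[-0.285, 0.959, -0.0], [0.959, 0.285, -0.0], [-0.0, -0.0, -1.0]]
force: [-0.3, 0.5, -3.3]
opening: 0.049
grip_force: 40.0
joints [20.7 22.6 86.7 -0.  70.6  4.1] tcp [0.5327 0.2507 0.2474] f [-0.3  0.5 -3.3] t 11.75 op 0.049
twist units total [-0.0001  0.0002 -0.0025]
dp units total (cur axes) [-14.301  -3.655  -0.099] (goal axes) [-14.281  -3.729  -0.106]
```

```bash
python3 -m creep '[{"grip":1,"dp":[-0.5,-0.13,0],"twist":[0,0,-0.0025]},{"grip":1,"dp":[-0.93,-0.24,0],"twist":[0,0,0]},{"grip":1,"dp":[-0.93,-0.24,0],"twist":[0,0,0]},{"grip":1,"dp":[-0.93,-0.24,0],"twist":[0,0,0]},{"grip":1,"dp":[-0.93,-0.24,0],"twist":[0,0,0]}]' | grep -A3 pos
python3 -m creep '[{"grip":1,"dp":[-0.93,-0.24,0],"twist":[0,0,0]},{"grip":1,"dp":[-0.93,-0.24,0],"twist":[0,0,0]},{"grip":1,"dp":[-0.93,-0.24,0],"twist":[0,0,0]},{"grip":1,"dp":[-0.93,-0.24,0],"twist":[0,0,0]},{"grip":1,"dp":[-0.93,-0.24,0],"twist":[0,0,0]}]' | grep -A3 pos
python3 -m creep '[{"grip":1,"dp":[-0.93,-0.24,0.4],"twist":[0,0,0]},{"grip":1,"dp":[-0.93,-0.24,0.6],"twist":[0,0,0]},{"grip":1,"dp":[-0.93,-0.24,0.6],"twist":[0,0,0]},{"grip":1,"dp":[-0.5,-0.24,0.6],"twist":[0,0,0]},{"grip":1,"dp":[0,0,0],"twist":[0,0,0]}]' | grep -A3 pos
python3 - <<'E'
from h import *;from bench import cams
import pickle
need([.547,-.118,.25],goal(tilt=0))
fr={n:cams.grab_frame(n) for n in("top","scene","wrist")};pickle.dump(fr,open("fr3.pkl","wb"))
a=cv2.resize(fr["top"]["img"][170:300,290:470],(396,286),interpolation=2)
b=cv2.resize(fr["scene"]["img"][210:370,270:490],(396,288),interpolation=2)[:286]
c=cv2.resize(fr["wrist"]["img"],(396,297))
cv2.imwrite("pics/a3.png",np.vstack([np.hstack([a,b]),np.hstack([c,c*0])]))
E
```

```text
tcp_pos: [0.5364, 0.1433, 0.2471]
tcp_rot: [[-0.296, 0.955, -0.0], [0.955, 0.296, -0.007], [-0.006, -0.002, -1.0]]
force: [-0.5, -0.7, -2.5]
opening: 0.0492
tcp_pos: [0.5419, 0.0234, 0.2474]
tcp_rot: [[-0.296, 0.955, -0.001], [0.955, 0.296, -0.006], [-0.006, -0.003, -1.0]]
force: [0.1, 0.4, -2.9]
opening: 0.049
tcp_pos: [0.5422, -0.0625, 0.191]
tcp_rot: [[-0.294, 0.956, -0.004], [0.956, 0.294, -0.005], [-0.003, -0.005, -1.0]]
force: [-0.4, 1.0, -2.0]
opening: 0.049
joints [-11.3  21.5  96.8  -0.3  61.9 -28.2] tcp [ 0.5422 -0.0625  0.191 ] f [-0.4  1.  -2. ] t 13.25 op 0.049
twist units total [-0.0026  0.0015  0.002 ]
dp units total (cur axes) [-2.187 -0.484 -2.351] (goal axes) [-2.182 -0.462 -2.36 ]
```

View pics/a3.png

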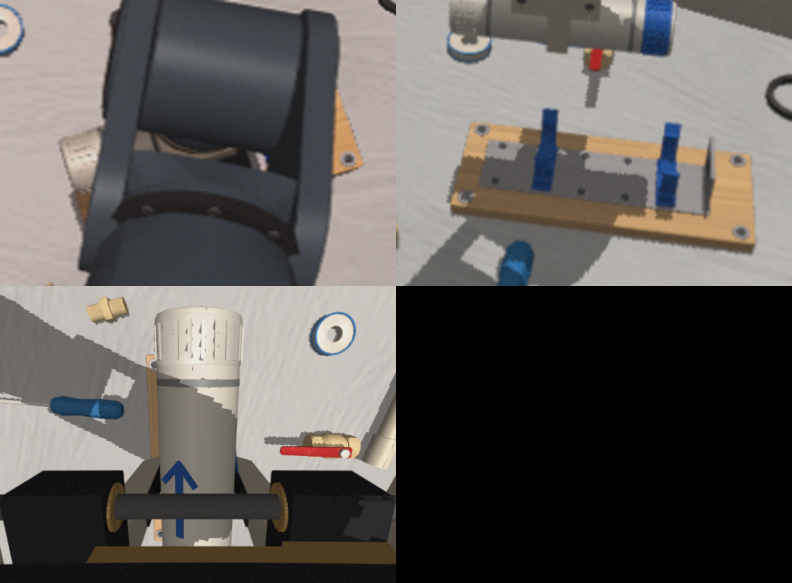

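The filter is held level with the blue end towards the tab; in the scene crop the blue cap is at (657,27) and the tab at (711,160). Next I align it above the clips, about 6 mm short of the tab.

```bash
python3 -c "
from h import *
need([.5455,-.1113,.085],goal(tilt=0))"
python3 -m creep '[{"grip":1,"dp":[-0.6,-0.1,0.5],"twist":[-0.0026,0.0015,0.002]},{"grip":1,"dp":[-0.7,-0.1,0.8],"twist":[0,0,0]},{"grip":1,"dp":[-0.59,-0.07,0.8],"twist":[0,0,0]},{"grip":1,"dp":[0,0,0.8],"twist":[0,0,0]},{"grip":1,"dp":[0,0,0.8],"twist":[0,0,0]}]' 55| grep -A3 pos
python3 -m creep '[{"grip":1,"dp":[0,0,0.5],"twist":[0,0,0]},{"grip":1,"dp":[0,0,0],"twist":[0,0,0]}]'
python3 - <<'E'
from h import *;from bench import cams
import pickle
need([.5455,-.1113,.055],goal(tilt=0))
fr={n:cams.grab_frame(n) for n in("top","scene")};pickle.dump(fr,open("fr4.pkl","wb"))
a=cv2.resize(fr["top"]["img"][170:300,290:470],(396,286),interpolation=2)
b=cv2.resize(fr["scene"]["img"][230:360,280:480],(800,520),interpolation=2)
cv2.imwrite("pics/a4.png",b)
E
```

```text
joints [-11.2  21.4  96.6  -0.2  61.9 -28.2] tcp [ 0.544  -0.0609  0.1937] f [ 0.8 -0.  -2.3] t 13.4 op 0.0492
twist units total [-0.0001  0.0019  0.0025]
dp units total (cur axes) [-1.928 -0.537  4.358] (goal axes) [-1.948 -0.528  4.35 ]
tcp_pos: [0.5518, -0.1093, 0.0999]
tcp_rot: [[-0.29, 0.957, 0.006], [0.957, 0.29, 0.001], [-0.0, 0.006, -1.0]]
force: [0.7, -0.1, -2.6]
opening: 0.0491
time_s: 14.1
tcp_pos: [0.551, -0.1085, 0.0869]
tcp_rot: [[-0.29, 0.957, 0.003], [0.957, 0.29, 0.002], [0.001, 0.004, -1.0]]
force: [0.2, -0.8, -2.7]
opening: 0.0493
grip_force: 55.0
joints [-16.   30.8  99.2   0.2  49.9 -33. ] tcp [ 0.551  -0.1085  0.0869] f [ 0.2 -0.8 -2.7] t 14.1 op 0.0493
twist units total [ 0.0018 -0.0006  0.0001]
dp units total (cur axes) [-0.046 -0.248  1.274] (goal axes) [-0.044 -0.243  1.275]
```

View pics/a4.png

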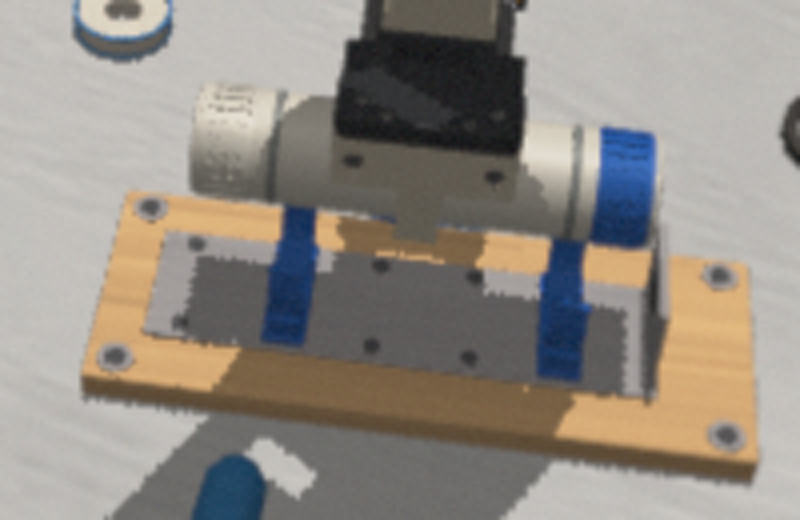

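```bash
python3 - <<'E'
from h import *;import pickle
from bench import bot
f=pickle.load(open("fr4.pkl","rb"))["scene"];s=bot.sense();R=s["tcp_rot"];p=s["tcp_pos"]
K=np.array([[f["fx"],0,f["cx"]],[0,f["fy"],f["cy"]],[0,0,1]]);Rc=np.array(f["rotation"]).T
def proj(P): return cv2.projectPoints(np.array(P,float),cv2.Rodrigues(Rc)[0],-Rc@f["xyz"],K,np.array(f["dist_coeffs"],float))[0].reshape(-1,2)
a=np.linspace(0,2*np.pi,73)
for L in(.1,-.1):
    rim=p-R[:,2]*.019-R[:,0]*L+np.outer(np.cos(a),R[:,1])*.025+np.outer(np.sin(a),R[:,2])*.025
    q=proj(rim);print(L,"x range",q[:,0].min(),q[:,0].max(),"y",q[:,1].min(),q[:,1].max())
m=mask(f["img"],(105,130,60),(125,255,255));print(blobs(m))
print("tab crop edges: x",280+656/4,280+668/4)
# tab top corners & face
C=np.array([.5475,-.118]);u=np.array([.2898,-.957]);v=np.array([-.957,-.2898])
print("tab face proj",proj([[*(C+u*.099+v*k),z] for k in(-.029,.029) for z in(.018,.065)]).round(1).tolist())
E
python3 -m creep '[{"grip":1,"dp":[0,-0.24,0.2],"twist":[0.0018,0,0]},{"grip":1,"dp":[0,0,0],"twist":[0,0,0]}]'
```

```text
0.1 x range 441.0179541993546 445.41599515930955 y 261.18357302193243 290.0638756229801
-0.1 x range 326.366971062878 330.7211723909283 y 248.35545846237122 276.44235093592937
[([435.6, 276.6], [428, 262, 15, 29, 350]), ([352.5, 299.9], [346, 282, 13, 34, 298]), ([420.1, 308.2], [415, 290, 13, 35, 319])]
tab crop edges: x 444.0 447.0
tab face proj [[439.3, 302.2], [443.1, 284.5], [439.4, 326.0], [443.4, 308.3]]
time_s: 14.4
tcp_pos: [0.5454, -0.1105, 0.0834]
tcp_rot: [[-0.29, 0.957, 0.002], [0.957, 0.29, 0.001], [0.0, 0.002, -1.0]]
force: [-0.5, -0.1, -2.6]
opening: 0.0488
grip_force: 55.0
```

```bash
python3 -m creep '[{"grip":1,"dp":[0,0,0.4],"twist":[0,0,0]},{"grip":1,"dp":[0,0,0.4],"twist":[0,0,0]},{"grip":1,"dp":[0,0,0.3],"twist":[0,0,0]},{"grip":1,"dp":[0,0,0],"twist":[0,0,0]}]'
python3 -m creep '[{"grip":1,"dp":[0,0,0.2],"twist":[0,0,0]},{"grip":1,"dp":[0,0,0.2],"twist":[0,0,0]},{"grip":1,"dp":[0,0,0],"twist":[0,0,0]}]'
python3 -c "
from h import *
need([.5455,-.1113,.031],goal(tilt=0))"
```

```text
time_s: 14.8
tcp_pos: [0.5457, -0.1102, 0.0546]
tcp_rot: [[-0.29, 0.957, 0.001], [0.957, 0.29, 0.001], [0.001, 0.001, -1.0]]
force: [0.3, 1.8, -2.7]
opening: 0.0489
grip_force: 55.0
time_s: 15.1
tcp_pos: [0.5463, -0.1109, 0.0463]
tcp_rot: [[-0.29, 0.957, 0.003], [0.957, 0.29, -0.0], [-0.001, 0.002, -1.0]]
force: [-1.1, -3.8, 1.2]
opening: 0.049
grip_force: 55.0
joints [-16.3  34.2 100.8   0.   44.9 -33.2] tcp [ 0.5463 -0.1109  0.0463] f [-1.1 -3.8  1.2] t 15.1 op 0.049
twist units total [0.0011 0.0005 0.0002]
dp units total (cur axes) [-0.006 -0.036  0.611] (goal axes) [-0.007 -0.035  0.611]
```

```bash
python3 -m creep '[{"grip":1,"dp":[0,0,0.15],"twist":[0,0,0]},{"grip":1,"dp":[0,0,0.15],"twist":[0,0,0]},{"grip":1,"dp":[0,0,0],"twist":[0,0,0]}]'
python3 -m creep '[{"grip":1,"dp":[0,0,0.15],"twist":[0,0,0]},{"grip":1,"dp":[0,0,0.15],"twist":[0,0,0]},{"grip":1,"dp":[0,0,0],"twist":[0,0,0]}]'
python3 -c "
from h import *
need([.5455,-.1113,.031],goal(tilt=0))"
```

```text
time_s: 15.4
tcp_pos: [0.5462, -0.1107, 0.0387]
tcp_rot: [[-0.29, 0.957, 0.002], [0.957, 0.29, 0.0], [-0.001, 0.002, -1.0]]
force: [-2.1, -2.4, 3.3]
opening: 0.049
grip_force: 55.0
time_s: 15.7
tcp_pos: [0.5464, -0.1116, 0.0319]
tcp_rot: [[-0.29, 0.957, 0.003], [0.957, 0.29, -0.001], [-0.002, 0.002, -1.0]]
force: [-5.2, -9.2, 11.2]
opening: 0.0493
grip_force: 55.0
joints [-16.3  35.5 101.   -0.   43.3 -33.2] tcp [ 0.5464 -0.1116  0.0319] f [-5.2 -9.2 11.2] t 15.7 op 0.0493
twist units total [0.0011 0.0008 0.    ]
dp units total (cur axes) [ 0.022 -0.032  0.035] (goal axes) [ 0.022 -0.032  0.035]
```

```bash
python3 - <<'E'
from h import *;from bench import cams,bot
import pickle
fr={n:cams.grab_frame(n) for n in("top","scene","wrist")};pickle.dump(fr,open("fr5.pkl","wb"))
b=cv2.resize(fr["scene"]["img"][250:350,290:480],(800,421),interpolation=2)
c=fr["wrist"]["img"][20:300,150:500]
cv2.imwrite("pics/a5.png",np.vstack([cv2.resize(b,(560,295)),cv2.resize(c,(381,305)).copy() if 0 else cv2.copyMakeBorder(cv2.resize(c,(381,305)),0,0,0,179,0)]))
s=bot.sense();print(s["wrist_torque"],s["force"],s["tcp_pos"])
f=fr["scene"];R=s["tcp_rot"];p=s["tcp_pos"]
K=np.array([[f["fx"],0,f["cx"]],[0,f["fy"],f["cy"]],[0,0,1]]);Rc=np.array(f["rotation"]).T
a=np.linspace(0,2*np.pi,73)
for L in(.1,-.1):
  for up in(0,.01,.02):
    rim=p-R[:,2]*(.019+up)-R[:,0]*L+np.outer(np.cos(a),R[:,1])*.025+np.outer(np.sin(a),R[:,2])*.025
    q=cv2.projectPoints(rim,cv2.Rodrigues(Rc)[0],-Rc@f["xyz"],K,np.array(f["dist_coeffs"],float))[0].reshape(-1,2);print(L,up,"x",q[:,0].min().round(1),q[:,0].max().round(1),"y",q[:,1].min().round(1),q[:,1].max().round(1))
print(blobs(mask(f["img"],(105,130,60),(125,255,255))))
E
```

```text
[-1.35294209  1.26225399  0.14536289] [-6.12356345 -9.19654571 10.83582104] [ 0.54643246 -0.11156437  0.03191791]
0.1 0 x 437.0 441.0 y 286.8 314.8
0.1 0.01 x 437.8 441.9 y 282.9 311.1
0.1 0.02 x 438.6 442.8 y 278.9 307.3
-0.1 0 x 326.1 330.4 y 273.9 301.1
-0.1 0.01 x 326.2 330.4 y 270.0 297.3
-0.1 0.02 x 326.2 330.5 y 266.0 293.5
[([355.1, 273.9], [352, 271, 8, 7, 49]), ([422.9, 281.9], [419, 279, 8, 7, 49]), ([428.3, 305.4], [415, 287, 25, 38, 515]), ([350.9, 306.1], [346, 296, 11, 20, 173])]
```

View pics/a5.png

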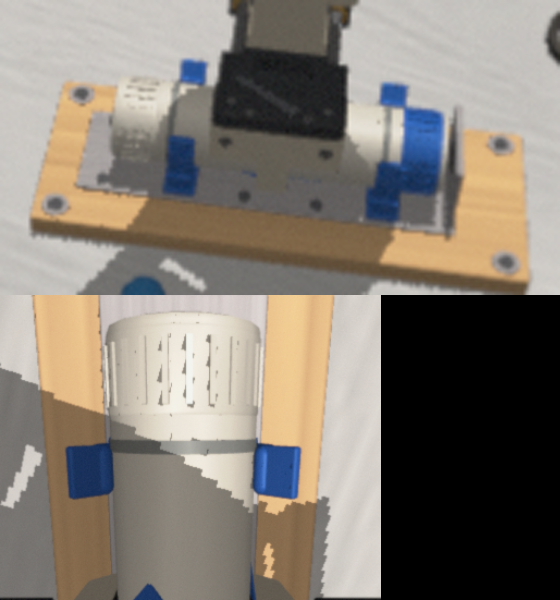

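The scene crop shows the filter between the jaws of both clips, blue cap at (424,150) and tab at (460,140), about 6 mm apart. The rim rows match a height close to home. The wrist crop shows the far clip's jaws symmetric at (90,470) and (278,470). I'll press a little more and check the stiffness.

```bash
python3 -m creep '[{"grip":1,"dp":[0,0,0.06],"twist":[0,0,0]},{"grip":1,"dp":[0,0,0],"twist":[0,0,0]}]' 60
python3 -m creep '[{"grip":1,"dp":[0,0,0.08],"twist":[0,0,0]},{"grip":1,"dp":[0,0,0],"twist":[0,0,0]}]'
python3 -c "
from bench import bot;s=bot.sense();print(s['wrist_torque'],s['tcp_pos'])"
```

```text
time_s: 16.05
tcp_pos: [0.5465, -0.1116, 0.0318]
tcp_rot: [[-0.29, 0.957, 0.003], [0.957, 0.29, -0.001], [-0.002, 0.002, -1.0]]
force: [-13.3, -6.4, 30.2]
opening: 0.0489
grip_force: 60.0
time_s: 16.25
tcp_pos: [0.5465, -0.1116, 0.0315]
tcp_rot: [[-0.29, 0.957, 0.003], [0.957, 0.29, -0.001], [-0.002, 0.002, -1.0]]
force: [-22.0, -5.6, 53.2]
opening: 0.0488
grip_force: 60.0
[-0.91124185  4.05422186 -0.02522784] [ 0.54647376 -0.11164627  0.03147014]
```

Very stiff: about 40 N over 0.3 mm, so the filter is on the saddles. I'll relieve the press and slide towards the tab, watching the force.

```bash
python3 -m creep '[{"grip":1,"dp":[0,-0.03,-0.13],"twist":[0,0,0]},{"grip":1,"dp":[0,0,0],"twist":[0,0,0]}]' 40 | grep -A2 -e pos -e force
python3 -m creep '[{"grip":1,"dp":[-0.06,0,0],"twist":[0,0,0]},{"grip":1,"dp":[-0.06,0,0],"twist":[0,0,0]},{"grip":1,"dp":[0,0,0],"twist":[0,0,0]}]' | grep -A2 -e pos -e force
python3 -c "
from h import *
from bench import bot;s=bot.sense();print(s['force']@s['tcp_rot'],(s['tcp_pos'][:2]-[.5475,-.118])@[.2898,-.957])"
```

```text
tcp_pos: [0.546, -0.1109, 0.0313]
tcp_rot: [[-0.29, 0.957, 0.004], [0.957, 0.29, 0.0], [-0.001, 0.004, -1.0]]
force: [-1.4, -3.2, 11.0]
opening: 0.0494
grip_force: 40.0
tcp_pos: [0.5462, -0.1116, 0.0312]
tcp_rot: [[-0.289, 0.957, 0.001], [0.957, 0.289, 0.003], [0.003, 0.002, -1.0]]
force: [-5.8, 14.0, 17.7]
opening: 0.0493
grip_force: 40.0
[ 15.16857929  -1.41830709 -17.68440114] -0.006528652167702495
```

```bash
python3 -m creep '[{"grip":1,"dp":[-0.06,0,-0.02],"twist":[0,0,0]},{"grip":1,"dp":[-0.04,0,0],"twist":[0,0,0]},{"grip":1,"dp":[0,0,0],"twist":[0,0,0]}]' 50| grep -A2 -e pos -e force
python3 -c "
from h import *
from bench import bot;s=bot.sense();print(s['force']@s['tcp_rot'],(s['tcp_pos'][:2]-[.5475,-.118])@[.2898,-.957])"
python3 -m creep '[{"grip":1,"dp":[-0.06,0,-0.02],"twist":[0,0,0]},{"grip":1,"dp":[-0.04,0,0],"twist":[0,0,0]},{"grip":1,"dp":[0,0,0],"twist":[0,0,0]}]' | grep -A2 -e pos -e force
python3 -c "
from h import *
from bench import bot;s=bot.sense();print(s['force']@s['tcp_rot'],(s['tcp_pos'][:2]-[.5475,-.118])@[.2898,-.957])"
```

```text
tcp_pos: [0.547, -0.1144, 0.0313]
tcp_rot: [[-0.29, 0.957, 0.001], [0.957, 0.29, 0.003], [0.002, 0.002, -1.0]]
force: [-2.2, 8.7, 10.4]
opening: 0.0492
grip_force: 50.0
[  8.98991918   0.44994966 -10.39551442] -0.003599940241447135
tcp_pos: [0.5479, -0.1174, 0.0314]
tcp_rot: [[-0.289, 0.957, 0.002], [0.957, 0.289, 0.002], [0.001, 0.002, -1.0]]
force: [0.1, 7.7, 3.2]
opening: 0.0489
grip_force: 50.0
[ 7.32617691  2.33541429 -3.22840774] -0.0004919169840967936
```

Sliding against about 8 N of friction. I'll continue in small steps until contact.

```bash
for i in 1; do :; done
Q='from bench import bot;s=bot.sense();print((s["force"]@s["tcp_rot"]).round(1),((s["tcp_pos"][:2]-[.5475,-.118])@[.2898,-.957]).round(5))'
python3 -m creep '[{"grip":1,"dp":[-0.06,0,0.02],"twist":[0,0,0]},{"grip":1,"dp":[0,0,0],"twist":[0,0,0]}]' >/dev/null; python3 -c "$Q"
python3 -m creep '[{"grip":1,"dp":[-0.05,0,0],"twist":[0,0,0]},{"grip":1,"dp":[0,0,0],"twist":[0,0,0]}]' >/dev/null; python3 -c "$Q"
python3 -m creep '[{"grip":1,"dp":[-0.05,0,0],"twist":[0,0,0]},{"grip":1,"dp":[0,0,0],"twist":[0,0,0]}]' >/dev/null; python3 -c "$Q"
```

```text
[ 17.6   1.7 -12. ] -0.00041
[ 26.6   3.3 -16. ] -0.00037
[ 35.3   4.7 -19.4] -0.00031
```

Motion stops hard at -0.0004 along the board's y, just where the seat was measured, with 35 N building up. That is the tab. I'll relax and release.

```bash
Q='from bench import bot;s=bot.sense();print((s["force"]@s["tcp_rot"]).round(1),((s["tcp_pos"][:2]-[.5475,-.118])@[.2898,-.957]).round(5))'
python3 -m creep '[{"grip":1,"dp":[0.1,-0.02,-0.03],"twist":[0,0,0]},{"grip":1,"dp":[0,0,0],"twist":[0,0,0]}]' 15 >/dev/null; python3 -c "$Q"
python3 -m creep '[{"grip":0.3,"dp":[0,0,0],"twist":[0,0,0]},{"grip":0,"dp":[0,0,0],"twist":[0,0,0]},{"grip":0,"dp":[0,0,0],"twist":[0,0,0]},{"grip":0,"dp":[0,0,0],"twist":[0,0,0]},{"grip":0,"dp":[0,0,0],"twist":[0,0,0]}]' | tail -4; python3 -c "$Q"
python3 -m creep '[{"grip":0,"dp":[0,0,0],"twist":[0,0,0]},{"grip":0,"dp":[0,0,-0.3],"twist":[0,0,0]},{"grip":0,"dp":[0,0,-0.8],"twist":[0,0,0]},{"grip":0,"dp":[0,0,-0.9],"twist":[0,0,0]},{"grip":0,"dp":[0,0,-0.9],"twist":[0,0,0]}]' | tail -4
python3 -m creep '[{"grip":0,"dp":[0,0,-0.9],"twist":[0,0,0]},{"grip":0,"dp":[0.9,0,-0.9],"twist":[0,0,0]},{"grip":0,"dp":[0.9,0,-0.9],"twist":[0,0,0]},{"grip":0,"dp":[0.9,0,-0.9],"twist":[0,0,0]},{"grip":0,"dp":[0.9,0,-0.5],"twist":[0,0,0]}]' | grep -A1 pos
python3 -m creep '[{"grip":0,"dp":[0.9,0,0],"twist":[0,0,0]},{"grip":0,"dp":[0.9,0,0],"twist":[0,0,0]},{"grip":0,"dp":[0.9,0,0],"twist":[0,0,0]},{"grip":0,"dp":[0.9,0,0],"twist":[0,0,0]},{"grip":0,"dp":[0.9,0,0],"twist":[0,0,0]}]' | grep -A1 pos
python3 -m creep '[{"grip":0,"dp":[0.9,0,0],"twist":[0,0,0]},{"grip":0,"dp":[0.9,0,0],"twist":[0,0,0]},{"grip":0,"dp":[0.9,0,0],"twist":[0,0,0]},{"grip":0,"dp":[0.9,0,0],"twist":[0,0,0]},{"grip":0,"dp":[0,0,0],"twist":[0,0,0]}]' | grep -A1 pos
python3 - <<'E'
from h import *;from bench import cams
import pickle
fr={n:cams.grab_frame(n) for n in("top","scene")};pickle.dump(fr,open("fr6.pkl","wb"))
a=cv2.resize(fr["top"]["img"][180:300,300:470],(800,565),interpolation=2)
b=cv2.resize(fr["scene"]["img"][250:350,290:480],(800,421),interpolation=2)
cv2.imwrite("pics/a6.png",np.hstack([cv2.resize(a,(400,282)),cv2.copyMakeBorder(cv2.resize(b,(400,210)),0,72,0,0,0)]));cv2.imwrite("pics/b6.png",b)
E
```

```text
[2.3 3.7 2.9] 0.00136
tcp_rot: [[-0.29, 0.957, 0.002], [0.957, 0.29, 0.001], [0.0, 0.002, -1.0]]
force: [-0.0, 0.7, 0.3]
opening: 0.085
grip_force: 0.0
[ 0.7  0.2 -0.3] 0.00193
tcp_rot: [[-0.29, 0.957, 0.002], [0.957, 0.29, 0.001], [0.0, 0.002, -1.0]]
force: [0.1, 0.2, 0.8]
opening: 0.0932
grip_force: 0.0
tcp_pos: [0.5214, -0.0331, 0.2092]
tcp_rot: [[-0.29, 0.957, 0.005], [0.957, 0.29, 0.0], [-0.001, 0.004, -1.0]]
tcp_pos: [0.4883, 0.0747, 0.2075]
tcp_rot: [[-0.29, 0.957, 0.003], [0.957, 0.29, 0.001], [-0.0, 0.003, -1.0]]
tcp_pos: [0.4619, 0.1616, 0.2074]
tcp_rot: [[-0.292, 0.956, 0.002], [0.956, 0.292, 0.001], [0.0, 0.003, -1.0]]
```

View pics/a6.png

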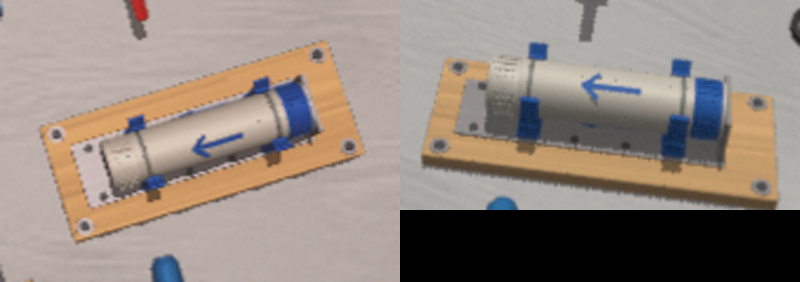

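Both views show the filter in both clips with the blue cap against the tab (top crop about (310,108), scene crop about (727,107)). Last, a check of its height and gap from depth.

```bash
python3 - <<'E'
from h import *;import pickle
fr=pickle.load(open("fr6.pkl","rb"))
C=np.array([.5475,-.118]);u=np.array([.2898,-.957]);v=np.array([-.957,-.2898])
for n,f in fr.items():
    Y,X=np.mgrid[0:480,0:640];d=f["depth"].ravel();o,r=ray(f,np.c_[X.ravel(),Y.ravel()]);P=o+r*d[:,None];P=P[d>0]
    l=P[:,:2]-C;a,b=l@u,l@v
    for k in(-.09,-.075,-.04,0,.04,.08,.095):
        s=(abs(a-k)<.004)&(abs(b)<.035);z=P[s,2];print(n,k,"crest z",np.percentile(z,97).round(4))
    print("z>.066 extent",np.percentile(a[(P[:,2]>.068)&(abs(b)<.012)&(abs(a)<.14)],[0,1,99,100]).round(4))
E
```

```text
top -0.09 crest z 0.0774
top -0.075 crest z 0.0771
top -0.04 crest z 0.0775
top 0 crest z 0.0765
top 0.04 crest z 0.0767
top 0.08 crest z 0.077
top 0.095 crest z 0.0765
z>.066 extent [-0.1015 -0.0997  0.0984  0.1034]
scene -0.09 crest z 0.0763
scene -0.075 crest z 0.0754
scene -0.04 crest z 0.075
scene 0 crest z 0.0743
scene 0.04 crest z 0.0754
scene 0.08 crest z 0.0759
scene 0.095 crest z 0.0757
z>.066 extent [-0.0991 -0.0972  0.0991  0.1011]
```

The crest is level at about 75 mm, so the filter is home in both clips, and it ends at the tab. I'm handing in.

```bash
python3 -c "
from bench import job_done;print(job_done())"
```

```text
the job is handed in; nothing more can be done
None
```

The filter lies level and fully home in both clips with its blue end against the stop tab. The gripper is clear, no brass part or the tape roll was touched as far as I could tell, and the job is handed in.

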